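Sift the lock plugs out of a mixed sieve and tip out the padlocks

ROBOT

A 6-joint arm with a two-finger parallel gripper is mounted at the origin on a cart in front of the work surface, level with it; the furniture and walls round the work are solid. World frame = base frame: x ahead of the robot, y to its left, z up, the work surface at z = 0. Lengths are in m, angles in rad, forces in N, time in s.
With the tool pointing down it reaches from about 0.3 to 0.875 m from the base axis. Payload 6.4 kg.
Tool frame: the origin (TCP) lies between the finger pads; the fingertips stand 25 mm ahead of it and the grasp point (between the pads) lies 6 mm ahead of it; z points along the fingers, y is the line along which they close (so a half turn about z gives the same grasp; the last joint's range is limited). The gripper opens to 85 mm and grips with 20 to 120 N. Pads are 22 mm wide; open, the fingers measure 114 mm over their backs; the gripper's body (76 mm by 85 mm) begins 54 mm behind the grasp point. The pads swing forward as they close: fully open they stand 13 mm farther back than shut.
Start: joints at [1.131, 0.181, 1.607, -0, 1.354, -0.206], TCP at [0.133, 0.559, 0.256] pointing down, gripper open.
Joint ranges: [-2.99, 2.99], [-0.89, 2.07], [0.3, 2.58], [-1.14, 4.28], [0, 2.63], [-3.12, 3.12]. Speed limits (rad/s): [2.57, 2.57, 3.01, 3.14, 3.14, 3.14].

INTERFACE

Orientations are given as [roll, pitch, yaw] about the fixed x, y, z axes, in that order (R = Rz(yaw) Ry(pitch) Rx(roll)).
In Python, from plant import ctrl, snapshot, calibration, look_for, spot_point gives the robot as it stands. The module is installed in compiled form; this text tells all that it offers.
- The arm moves only by the tool arm_command, never from a script. Its argument "series" is a list of rows, each a list of 7 numbers: the shift along the tool's x, y, z normalised to -1 to 1, where 1 is 1000 mm, then the turn, a rotation vector about the tool's x, y, z normalised to -1 to 1, where 1 is 120 degrees, then the closure, from -1 (fully open) to 1 (shut), so that 0 is half open. In form: [[tx, ty, tz, ax, ay, az, grip], ...]. A call has 1 to 8 rows; each row is the pose to reach, as a shift and turn from the pose commanded when the call began, along the tool's axes at that moment; what a row does not reach only later rows make up. A row lasts 1/8 s, in which the tool goes at most 62.5 mm and 10.7 degrees, less where a joint would pass 70% of its speed; a pose out of reach is approached as far as the arm can. A call with a number of a shift or a turn outside -1 to 1 is refused whole. A call with a gripper value outside its range is refused whole. The fingers move at their own pace and stop on an object; "force" is the grip in N (left out, the last holds). Time passes only in rows, so rows that repeat a pose let the fingers close. It gives the time, the measured TCP pose, the force, the opening and the grip force at its end, in the units of the state.
- ctrl.get_obs(): the state, without advancing time (a new reading comes with each control period).
- snapshot(name): name is "side" or "top"; returns the picture (384x512x3 uint8, blue, green, red); there is no depth.
- calibration(name): a dict with "fov_y" (degrees; the focal length in pixels is half the picture's height over the tangent of half this angle, whatever the lens; pixels are square), "cx", "cy" (the principal point, pixels), "origin" and "attitude" of the camera in the world. Camera axes: x right, y down, z forward; pixel columns grow to the right and rows downward; lengths in m; the calibration is good to about 2 mm. A picture is of the moment at which its call begins. calibration takes no time and is no camera call.
- ctrl.close_job(): hands the job in; it is judged then, once.
Trained networks look in the newest picture that a camera, given by its name, has taken for a name from the list of things; names that differ only in an ending like _2 or _b are one class to them, and where a whole thing is asked for, a point or a joint stands for the part that bears it (a point fixed in the world has none). Each returns a list of dicts, best first, with "p" (0 to 1); they miss things now and then, are a little off and sometimes report something else, mostly with a low value. They report only what shows in the picture. A call takes as long as a camera call. They do not tell look-alikes from the thing itself.
- look_for(thing, camera): "point" ([column, row] in pixels, amid what is visible of it).
- spot_point(thing, camera): "point" ([column, row] in pixels: a listed point, or the origin of a listed thing).
The state is a dict: "clock": time; "joint_positions": joint angles; "dq": joint speeds; "joint_efforts": joint torques, N m; "eef_pos": TCP position; "ee_rot": TCP orientation; "wrist_force": force on the tool from outside, world axes, zero at the start; "wrist_torque": the same for the moment, N m; "gripper_width": finger opening in m; "grasp_force": force on a finger pad.
Only numpy, scipy, OpenCV 4.12 (cv2) and the standard library are available. Lean on these libraries where they do the work, as an engineer would, in place of code of your own. Each camera call takes 0.05 s, during which the arm holds its last target. There are 200 camera calls.

TASK

The sieve on the desk holds a mixed lot of lock parts. Pick it up by its handle, hold it low over the shallow metal pan and tilt it slotted end down so that the small brass plugs drop through the slots into the pan while the padlocks stay in the sieve; then tip the padlocks out over its open mouth into the grey bin, without throwing or dropping anything from a height. Stand the empty sieve upright on bare desk again and leave the bottle, mug, jar and eyepiece where they are.

Things in the scene. Friction and masses are not known exactly. Their poses are not given: they have to be found in the camera images.
- sieve: Polished steel sieve, a tray 240 long (its x) x 128 wide (its y), floor 4 thick, 0.26 kg. Origin: centre of its underside, z up. From x = -120 to -3 a solid apron, from x = -3 to +117 a grid of open slots; 30 high wall at x = +120, side walls 30 high (18 high for x < -32), no wall at the mouth x = -120. Slippery floor (friction about 0.3): parts start to slide at 14 to 21 degrees, freely at 40.
- sieve_grip (a point): Centre of the sieve's black bar grip, which a fixed wire bail carries 69 above the middle of its underside. The bar runs along the sieve's y: 74 long, 14 thick (in x), 22 high. Take it from above, fingers closing along the sieve's x. Axes as the sieve's.
- sieve_mouth (a point): Middle of the sieve's open mouth, the pouring edge of the solid apron (x = -120, y = 0, z = 4 in the sieve's frame). Axes as the sieve's.
- sieve_slots (a point): Middle of the sieve's slotted part (x = 57, y = 0, z = 4 in the sieve's frame): five slots 16 wide and 120 long, along its x, between round bars 4 thick (a 13 wide flange along each side wall). A plug may ride on a bar or jam against a padlock: rocking the sieve back past the sliding angle and down again frees it. Axes as the sieve's.
- pan: Shallow aluminium catch pan, fixed to the desk, for the plugs: 216 (x) x 176 (y) x 34 high outside with a rolled rim 37 high, walls 3, floor 3 thick. Origin: centre of its underside.
- tote: Grey plastic stacking bin, fixed to the desk, for the padlocks: 216 (x) x 176 (y) outside, walls and floor 4; walls 66 high (rim 69), but 40 (rim 43) at its front, x = -108 to -42. Origin: centre of its underside.
- plug_1: Brass lock plug, a small barrel 12 x 34 x 12, 22 g, lying on the sieve's apron at the start. Origin: centre of its underside, long axis y.
- plug_2: The same as plug_1.
- plug_3: The same as plug_1.
- padlock_1: Brass padlock, 67 (its x, steel shackle towards +x) x 40 x 15 thick, 0.21 kg, lying flat on the sieve's apron at the start; too large for the slots. Origin: centre of its underside.
- padlock_2: The same as padlock_1.
- oil_bottle: Bystander: oil bottle with a red spout, 35 across, 114 high, standing. Origin: centre of its foot.
- mug: Bystander: white mug, 92 across, 127 with its handle, 95 high. Origin: centre of its foot.
- pin_jar: Bystander: small jar with a black lid, 44 across, 48 high. Origin: centre of its foot.
- eyepiece: Bystander: black microscope eyepiece, 36 across, 41 high, standing. Origin: centre of its foot.
Things that resemble listed ones, but are neither listed nor needed, are in the scene too. What is shaped like the padlock_1 but black or brown is not meant.

How it is judged:
By the outcome, as a careful person would: the job done as asked, in the order asked, and still so for the second after the job is handed in, with the robot touching nothing.
It also fails if it takes over 56 s, if anything falls off the work surface, if the arm or the gripper's body presses on something with over 40 N, if the wrist force passes 120 N, or if a joint passes its speed limit or range.

## Working session

There is one attempt and no reset: what is moved stays moved. The work goes in short steps, Python scripts to look and compute and a tool call to move; the robot and the scene stay as the last step left them, time stands still between calls to the robot, and variables do not carry over. Pictures are saved under pics/ and viewed, at most 10 in all, crops included, and the job is handed in when it is done.

Besides the shell and the picture viewer there is one more tool, called after ">>>" as name([rows], argument=value, ...), one row to a line, values as JSON. arm_command: Moves the arm, as the interface text tells. Scaled input: -1 to 1 covers 1000 mm each way for a shift and 120 degrees each way for a turn. Its arguments: {"type":"object","properties":{"series":{"type":"array"},"force":{"type":"number"}},"required":["series"]}

```bash
mkdir -p pics; cat > h.py <<'E'
import numpy as np, cv2
from plant import ctrl, snapshot, calibration, look_for, spot_point
from scipy.spatial.transform import Rotation as R
def cam(n):
    c=calibration(n); A=np.array(c["attitude"],float)
    M=A if A.shape==(3,3) else (R.from_euler('xyz',A).as_matrix() if A.size==3 else R.from_quat(A).as_matrix())
    f=192/np.tan(np.radians(c["fov_y"])/2); return c,M,f
def ray(n,p):
    c,M,f=cam(n); d=M@np.array([(p[0]-c["cx"])/f,(p[1]-c["cy"])/f,1]); return np.array(c["origin"]),d/np.linalg.norm(d)
def onz(n,p,z):
    o,d=ray(n,p); return o+d*(z-o[2])/d[2]
def proj(n,P):
    c,M,f=cam(n); q=M.T@(np.array(P)-c["origin"]); return [c["cx"]+f*q[0]/q[2],c["cy"]+f*q[1]/q[2]]
def tri(p1,p2):
    o1,d1=ray("top",p1);o2,d2=ray("side",p2)
    s=np.linalg.lstsq(np.c_[d1,-d2],o2-o1,rcond=None)[0]
    a,b=o1+s[0]*d1,o2+s[1]*d2; return (a+b)/2,np.linalg.norm(a-b)
E
python3 - <<'E'
from h import *
np.set_printoptions(precision=3,suppress=True)
for n in("top","side"):
    print(n,calibration(n)); cv2.imwrite(f"pics/{n}0.png",snapshot(n))
for t,z in [("sieve",0),("sieve_grip",.069),("sieve_mouth",.004),("sieve_slots",.004),("pan",0),("tote",0),("plug_1",.004),("padlock_1",.004),("oil_bottle",0),("mug",0),("pin_jar",0),("eyepiece",0)]:
    for n in("top","side"):
        for r in spot_point(t,n)[:5]: print(t,n,np.round(r["point"]),round(r["p"],2),onz(n,r["point"],z))
o=ctrl.get_obs();print(o)
E
```

```text
top {'fov_y': 48.27180902387349, 'cx': 248.0204788864335, 'cy': 192.20867547784906, 'origin': array([0.365, 0.051, 1.496]), 'attitude': array([-3.024, -0.012, -1.585])}
side {'fov_y': 49.281269025698066, 'cx': 249.3153939375184, 'cy': 192.22742955255362, 'origin': array([-0.171, -1.196,  1.014]), 'attitude': array([-2.152,  0.004, -0.5  ])}
sieve top [162. 222.] 0.83 [0.442 0.332 0.   ]
sieve side [208. 179.] 0.85 [0.451 0.353 0.   ]
sieve_grip top [156. 217.] 0.95 [0.456 0.337 0.069]
sieve_grip side [211. 167.] 0.56 [0.462 0.338 0.069]
sieve_mouth top [188. 202.] 0.62 [0.508 0.242 0.004]
sieve_mouth top [312. 173.] 0.34 [ 0.607 -0.196  0.004]
sieve_mouth side [232. 190.] 0.9 [0.501 0.209 0.004]
sieve_slots top [147. 227.] 0.62 [0.424 0.383 0.004]
sieve_slots side [198. 177.] 0.93 [0.414 0.388 0.004]
pan top [353. 224.] 0.74 [ 0.424 -0.334  0.   ]
pan top [158. 221.] 0.35 [0.444 0.346 0.   ]
pan top [262. 190.] 0.23 [ 0.549 -0.018  0.   ]
pan side [284. 273.] 0.88 [ 0.43  -0.336  0.   ]
tote top [262. 190.] 0.67 [ 0.551 -0.017  0.   ]
tote side [268. 215.] 0.56 [ 0.55  -0.026  0.   ]
[... 880 characters left out ...]
[0.4   0.141 0.   ]
pin_jar side [252. 246.] 0.4 [ 0.398 -0.161  0.   ]
eyepiece top [159. 220.] 0.67 [0.448 0.342 0.   ]
eyepiece top [305. 232.] 0.45 [ 0.4   -0.167  0.   ]
eyepiece top [312. 175.] 0.43 [ 0.602 -0.195  0.   ]
{'clock': 1.3, 'joint_positions': array([ 1.131,  0.181,  1.607, -0.   ,  1.354, -0.206]), 'dq': array([ 0.001, -0.001,  0.001, -0.   , -0.001, -0.002]), 'joint_efforts': array([ -0.001, -44.483, -35.168,  -0.   ,   0.001,   0.   ]), 'eef_pos': array([0.133, 0.559, 0.256]), 'ee_rot': array([-3.142, -0.   ,  2.908]), 'wrist_force': array([-0.692, -0.239,  0.186]), 'wrist_torque': array([ 0.006,  0.003, -0.021]), 'grasp_force': 0.0, 'gripper_width': 0.08547305241135338}
```

```bash
python3 - <<'E'
import cv2
t=cv2.imread("pics/top0.png");s=cv2.imread("pics/side0.png")
cv2.imwrite("pics/t0c.png",cv2.resize(t[110:270,70:420],None,fx=2.28,fy=2.28,interpolation=3))
cv2.imwrite("pics/t0s.png",cv2.resize(t[180:270,110:230],None,fx=6.6,fy=6.6,interpolation=3))
E
```

```text
(no output)
```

View pics/t0c.png

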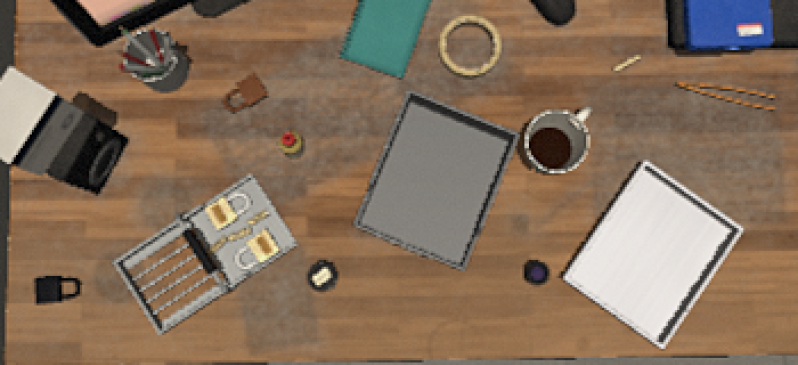

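View pics/t0s.png

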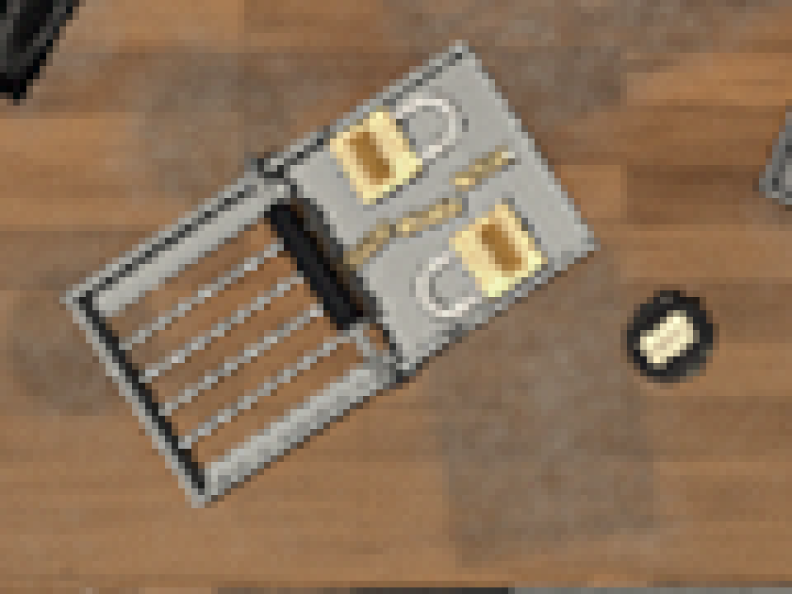

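View pics/side0.png

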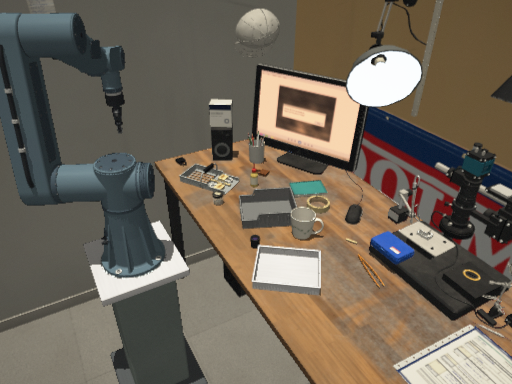

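The top view shows the sieve around (160,222), with its slots lower-left, its mouth upper-right, two brass padlocks and three plugs in a row on the apron. The deep grey bin is around (262,190) and the bright shallow pan around (353,224). The black padlock at (95,237) and the brown one at (178,150) are decoys lying outside the sieve. Next I need exact yaws and which end of the bin is its low front.

```bash
python3 - <<'E'
from h import *
np.set_printoptions(precision=3,suppress=True)
s=cv2.imread("pics/side0.png");t=cv2.imread("pics/top0.png")
a=cv2.resize(s[175:305,225:340],(690,780),interpolation=3)
a=cv2.resize(s[180:235,230:305],(600,440),interpolation=3)
cv2.imwrite("pics/tote.png",a)
def box(P,n):
    P=np.array(P);print(n);print(P); c=P[:,:2].mean(0)
    for i in range(4):
        e=P[(i+1)%4,:2]-P[i,:2];print(np.linalg.norm(e),np.degrees(np.arctan2(e[1],e[0])))
    print('c',c)
q=lambda x,y:(110+x/6.6-.4,180+y/6.6-.4)
box([onz("top",q(70,298),.03),onz("top",q(203,500),.03),onz("top",q(595,243),.012),onz("top",q(462,45),.012)],'sieve')
q=lambda x,y:(70+x/2.28-.3,110+y/2.28-.3)
box([onz("top",q(645,160),.037),onz("top",q(742,230),.037),onz("top",q(662,348),.037),onz("top",q(563,277),.037)],'pan')
box([onz("top",q(*p),z) for p,z in [((409,93),.069),((517,133),.069),((464,268),.043),((356,228),.043)]],'tote')
E
```

```text
sieve
[[0.433 0.467 0.03 ]
 [0.329 0.397 0.03 ]
 [0.459 0.199 0.012]
 [0.564 0.269 0.012]]
0.1253798819656586 -146.09335584403908
0.2372893924098132 -56.78473705042091
0.12668939971746582 33.582199335689296
0.2379945934167356 123.53209524066725
c [0.446 0.333]
pan
[[ 0.576 -0.33   0.037]
 [ 0.468 -0.472  0.037]
 [ 0.295 -0.344  0.037]
 [ 0.402 -0.2    0.037]]
0.17811433336434435 -127.32402253835389
0.21568585365617146 143.46123820161534
0.17866547499173274 53.35600632462696
0.2177994978770698 -36.68807024808521
c [ 0.435 -0.337]
tote
[[ 0.677  0.026  0.069]
 [ 0.614 -0.133  0.069]
 [ 0.417 -0.052  0.043]
 [ 0.478  0.107  0.043]]
0.17100109127813054 -111.33665480976494
0.21355051095931432 157.72538448322328
0.17118867119902867 68.91751205547322
0.21431292123581597 -22.32098393020785
c [ 0.546 -0.013]
```

View pics/tote.png

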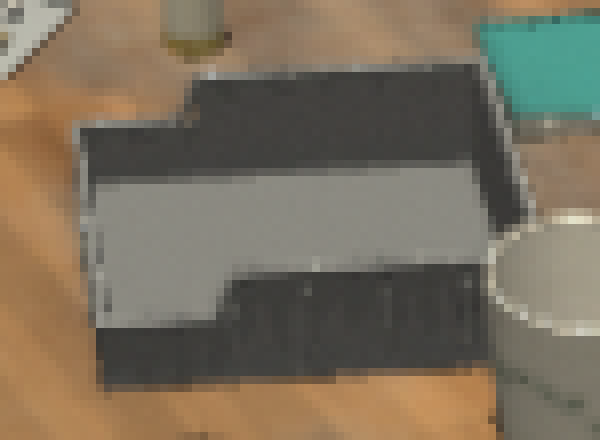

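The bin's low front wall faces the robot, at left in the crop, so bin +x points at about -22°. Sieve yaw is about 123.5° and the pan's long axis about 144°.

```bash
cat >> h.py <<'E'
np.set_printoptions(precision=4,suppress=True)
T=np.array([[0,-1,0],[-1,0,0],[0,0,-1.]])  # tool axes in sieve frame (columns: x=-y, y=-x, z=-z)
def sieve_R(yaw,tilt): # tilt>0: slotted end (+x) down
    return (R.from_euler('z',yaw,degrees=True)*R.from_euler('y',tilt,degrees=True)).as_matrix()
G=np.array([0,0,.073])  # TCP in the sieve frame
def tcp(pt,at,yaw,tilt): # sieve-frame point pt brought to world point at
    S=sieve_R(yaw,tilt); return np.array(at)+S@(G-np.array(pt)), S@T
def row(p,M,p0=None,M0=None):
    if p0 is None:
        o=ctrl.get_obs(); p0=o["eef_pos"]; M0=R.from_euler('xyz',o["ee_rot"]).as_matrix()
    t=M0.T@(p-p0); w=R.from_matrix(M0.T@M).as_rotvec()/np.radians(120)
    return np.round(np.r_[t,w],4)
E
python3 - <<'E'
from h import *
p,M=tcp([0,0,0],[.452,.336,.127],123.5,0); print(p,row(p,M))
p,M=tcp([0,0,0],[.452,.336,.127],123.5+73,0); print(p,row(p,M))
E
```

```text
[0.452 0.336 0.2  ] [-0.3619 -0.1434  0.0563 -0.      0.      1.1092]
[0.452 0.336 0.2  ] [-0.3619 -0.1434  0.0563 -0.      0.      0.5009]
```

>>> arm_command([
  [-0.36,-0.143,0.056,0,0,0.7,-1],
  [-0.36,-0.143,0.056,0,0,0.7,-1],
  [-0.36,-0.143,0.056,0,0,0.7,-1],
  [-0.36,-0.143,0.056,0,0,0.7,-1],
  [-0.36,-0.143,0.056,0,0,0.7,-1],
  [-0.36,-0.143,0.056,0,0,0.7,-1],
  [-0.36,-0.143,0.056,0,0,0.7,-1],
  [-0.36,-0.143,0.056,0,0,0.7,-1],
], force=60)

```text
clock: 2.3
eef_pos: [0.4517, 0.3354, 0.1998]
ee_rot: [-3.141, 0.0, 1.433]
wrist_force: [0.6, -0.7, 1.0]
gripper_width: 0.0856
grasp_force: 0.0
```

```bash
python3 - <<'E'
from h import *
p,M=tcp([0,0,0],[.452,.336,.06],123.5,0); print(row(p,M),ctrl.get_obs()["joint_positions"])
E
```

```text
[ 0.0007  0.0002  0.0668 -0.0001  0.0003  0.4051] [ 0.4278  0.2105  1.6915 -0.0002  1.2401  0.5655]
```

>>> arm_command([
  [0,0,0.03,0,0,0.09,-1],
  [0,0,0.06,0,0,0.18,-1],
  [0,0,0.066,0,0,0.27,-1],
  [0,0,0.066,0,0,0.36,-1],
  [0,0,0.066,0,0,0.405,-1],
  [0,0,0.066,0,0,0.405,-1],
])

```text
clock: 3.05
eef_pos: [0.4503, 0.3369, 0.1343]
ee_rot: [-3.142, -0.0, 0.594]
wrist_force: [-0.7, -0.0, 0.1]
gripper_width: 0.0854
grasp_force: 0.0
```

```bash
python3 - <<'E'
from h import *
t=snapshot("top");s=snapshot("side")
for n in("top","side"):
    for k in("sieve_grip","sieve_slots","sieve_mouth"):
        for r in spot_point(k,n)[:2]: print(k,n,np.round(r["point"],1),round(r["p"],2),onz(n,r["point"],.069 if 'grip' in k else .004))
for P in ([.452,.336,.069],[.446,.333,.069]): print(proj("top",P),proj("side",P))
a=cv2.resize(t[180:270,110:200],(500,500),interpolation=3);b=cv2.resize(s[130:210,170:230],(300,400),interpolation=3)
o=np.zeros((500,800,3),np.uint8);o[:,:500]=a;o[:400,500:]=b
cv2.imwrite("pics/g1.png",o); print(ctrl.get_obs()["eef_pos"],ctrl.get_obs()["ee_rot"])
E
```

```text
sieve_grip top [156.6 219.6] 0.72 [0.4463 0.3362 0.069 ]
sieve_grip top [148.5 230.1] 0.61 [0.4119 0.3625 0.069 ]
sieve_slots top [145. 226.] 0.67 [0.4283 0.389  0.004 ]
sieve_mouth top [186.3 204.6] 0.86 [0.5009 0.2464 0.004 ]
sieve_mouth top [354.3 220.6] 0.61 [ 0.4373 -0.3389  0.004 ]
sieve_grip side [205.7 165.5] 0.71 [0.4474 0.3598 0.069 ]
sieve_slots side [195.8 176.5] 0.69 [0.4077 0.3939 0.004 ]
sieve_slots side [251.  184.1] 0.28 [0.601  0.2107 0.004 ]
sieve_mouth side [229.2 184.1] 0.86 [0.5146 0.2586 0.004 ]
[np.float64(156.67542053458652), np.float64(217.87582429761864)] [np.float64(208.7531405374228), np.float64(167.5315547712181)]
[np.float64(157.5616346627446), np.float64(219.67139333942055)] [np.float64(207.80588971811542), np.float64(168.1445320863925)]
[0.4503 0.3369 0.1343] [ 3.1416 -0.0001  0.5939]
```

View pics/g1.png

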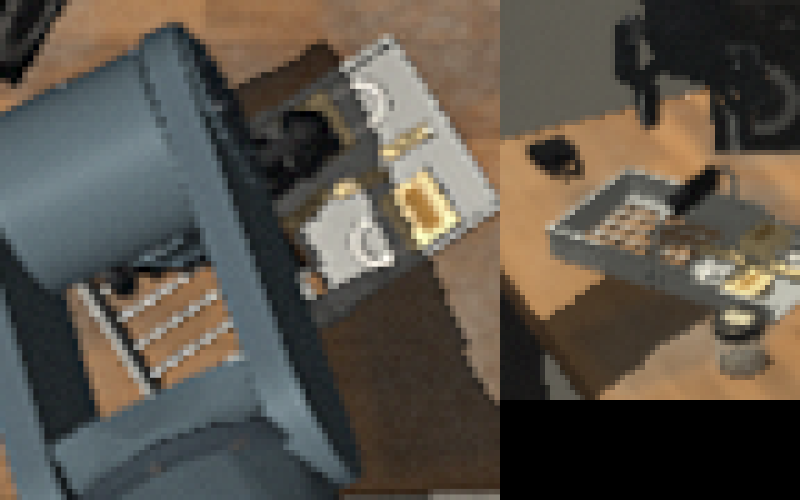

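The side crop shows the bar at full-image pixel (209,168), which agrees with the projected estimate, and the fingers are on either side of it. Descend and close.

>>> arm_command([
  [0,0,0.03,0,0,0,-1],
  [0,0,0.055,0,0,0,-1],
  [0,0,0.061,0,0,0,-1],
  [0,0,0.061,0,0,0,-0.2],
  [0,0,0.061,0,0,0,0.4],
  [0,0,0.061,0,0,0,1],
  [0,0,0.061,0,0,0,1],
  [0,0,0.061,0,0,0,1],
], force=80)

```text
clock: 4.45
eef_pos: [0.4507, 0.3372, 0.0742]
ee_rot: [-3.142, -0.001, 0.593]
wrist_force: [-1.7, -0.4, 6.1]
gripper_width: 0.013
grasp_force: 79.5
```

>>> arm_command([
  [0,0,0,0,0,0,1],
  [0,0,0,0,0,0,1],
  [0,0,-0.005,0,0,0,1],
  [0,0,-0.015,0,0,0,1],
  [0,0,-0.03,0,0,0,1],
], force=100)

```text
clock: 5.08
eef_pos: [0.4494, 0.3364, 0.103]
ee_rot: [-3.141, 0.003, 0.593]
wrist_force: [-0.0, -0.5, -7.7]
gripper_width: 0.0125
grasp_force: 97.5
```

```bash
python3 - <<'E'
from h import *
t=snapshot("top");s=snapshot("side")
for n in("top","side"):
    for k in("sieve_slots","sieve_mouth"):
        for r in spot_point(k,n)[:2]: print(k,n,np.round(r["point"],1),round(r["p"],2),onz(n,r["point"],.034))
b=cv2.resize(s[140:215,165:255],(720,600),interpolation=3)
cv2.imwrite("pics/g2.png",b); o=ctrl.get_obs();print(o)
E
```

```text
sieve_slots top [145.2 229. ] 0.89 [0.4169 0.3814 0.034 ]
sieve_slots top [192.1 203.8] 0.46 [0.5007 0.2227 0.034 ]
sieve_mouth top [189.  202.4] 0.71 [0.5056 0.2333 0.034 ]
sieve_slots side [198.1 172.4] 0.72 [0.4139 0.3754 0.034 ]
sieve_mouth side [230.1 181.2] 0.91 [0.5085 0.2351 0.034 ]
{'clock': 5.375, 'joint_positions': array([0.4312, 0.3388, 1.7518, 0.    , 1.0516, 1.4085]), 'dq': array([-0.0001,  0.0061,  0.0045,  0.0004, -0.0004,  0.0044]), 'joint_efforts': array([ -0.0158, -51.191 , -32.8221,  -0.2882,  -0.0373,  -0.0022]), 'eef_pos': array([0.45  , 0.3367, 0.1031]), 'ee_rot': array([-3.1415,  0.0005,  0.5935]), 'wrist_force': array([ 0.5319, -0.1423, -6.8784]), 'wrist_torque': array([0.3318, 0.1206, 0.0491]), 'grasp_force': 97.51254200935364, 'gripper_width': 0.012604675090108552}
```

View pics/g2.png

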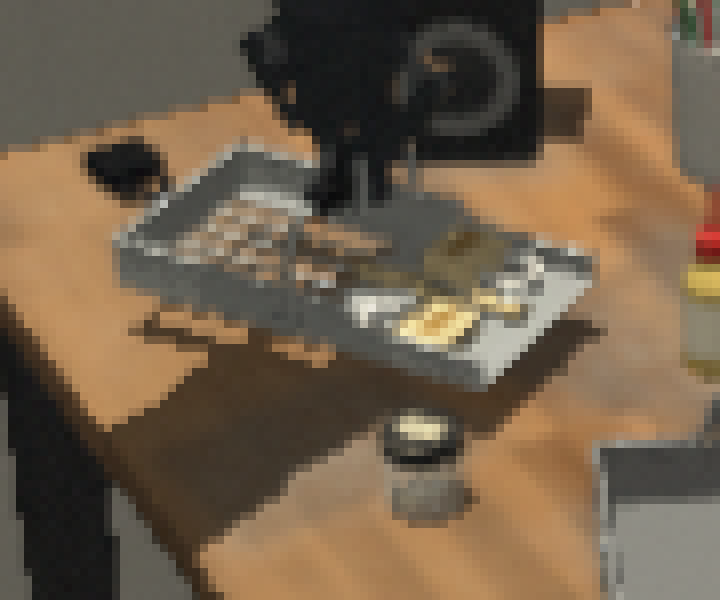

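The sieve is gripped and level, with all five parts still on the apron. Next: plan a smooth transport to the pan with a slight slot-down tilt.

```bash
cat >> h.py <<'E'
def plan(way, start=None, per=8):
    """way: list of (TCP pos, R, rows), smoothstep; prints rows per call, chained on the planned pose"""
    from scipy.spatial.transform import Slerp
    o=ctrl.get_obs(); p,M=o["eef_pos"],R.from_euler('xyz',o["ee_rot"]).as_matrix()
    P=[]
    for q,N,n in way:
        sl=Slerp([0,1],R.from_matrix([M,N]))
        for i in range(1,n+1):
            u=i/n; u=u*u*(3-2*u); P.append((p+(q-p)*u,sl(u).as_matrix()))
        p,M=q,N
    b=(o["eef_pos"],R.from_euler('xyz',o["ee_rot"]).as_matrix())
    for i,(q,N) in enumerate(P):
        print([float(x) for x in np.round(row(q,N,*b),3)]+[1],',' if (i+1)%per else '\n')
        if (i+1)%per==0: b=(q,N)
E
python3 - <<'E'
from h import *
a,A=tcp([0,0,0],[.45,.336,.14],124,5)
b,B=tcp([57,0,4] and [.057,0,.004],[.435,-.337,.14],135,6)
print(a,b); plan([(a,A,4),(b,B,20)])
E
```

```text
[0.4464 0.3413 0.2127] [ 0.47   -0.372   0.2146]
[-0.0, -0.001, -0.017, -0.006, 0.0, 0.0, 1] ,
[-0.0, -0.003, -0.055, -0.021, 0.0, 0.0, 1] ,
[-0.0, -0.005, -0.092, -0.035, 0.0, 0.0, 1] ,
[-0.0, -0.006, -0.11, -0.042, 0.0, 0.0, 1] ,
[-0.003, -0.001, -0.11, -0.042, 0.0, -0.001, 1] ,
[-0.011, 0.011, -0.11, -0.042, 0.0, -0.002, 1] ,
[-0.024, 0.031, -0.11, -0.042, 0.001, -0.006, 1] ,
[-0.04, 0.057, -0.11, -0.043, 0.001, -0.01, 1] 

[-0.02, 0.031, 0.003, -0.0, 0.0, -0.005, 1] ,
[-0.044, 0.067, 0.006, -0.001, 0.001, -0.01, 1] ,
[-0.07, 0.106, 0.009, -0.002, 0.002, -0.016, 1] ,
[-0.097, 0.148, 0.013, -0.002, 0.002, -0.023, 1] ,
[-0.126, 0.191, 0.016, -0.003, 0.003, -0.029, 1] ,
[-0.155, 0.236, 0.02, -0.003, 0.004, -0.036, 1] ,
[-0.184, 0.28, 0.024, -0.004, 0.004, -0.043, 1] ,
[-0.213, 0.324, 0.028, -0.004, 0.005, -0.05, 1] 

[-0.032, 0.039, 0.004, -0.001, 0.001, -0.006, 1] ,
[-0.061, 0.075, 0.007, -0.001, 0.001, -0.012, 1] ,
[-0.088, 0.108, 0.01, -0.002, 0.002, -0.018, 1] ,
[-0.112, 0.136, 0.013, -0.002, 0.002, -0.023, 1] ,
[-0.132, 0.16, 0.015, -0.002, 0.003, -0.027, 1] ,
[-0.146, 0.178, 0.017, -0.003, 0.003, -0.03, 1] ,
[-0.156, 0.19, 0.018, -0.003, 0.003, -0.032, 1] ,
[-0.159, 0.194, 0.018, -0.003, 0.003, -0.032, 1]
```

>>> arm_command([
  [0,-0.001,-0.017,-0.006,0,0,1],
  [0,-0.003,-0.055,-0.021,0,0,1],
  [0,-0.005,-0.092,-0.035,0,0,1],
  [0,-0.006,-0.11,-0.042,0,0,1],
  [-0.003,-0.001,-0.11,-0.042,0,-0.001,1],
  [-0.011,0.011,-0.11,-0.042,0,-0.002,1],
  [-0.024,0.031,-0.11,-0.042,0.001,-0.006,1],
  [-0.04,0.057,-0.11,-0.043,0.001,-0.01,1],
])

```text
clock: 6.38
eef_pos: [0.4477, 0.2652, 0.211]
ee_rot: [3.052, 0.003, 0.615]
wrist_force: [-0.1, -0.0, -7.6]
gripper_width: 0.0124
grasp_force: 98.2
```

>>> arm_command([
  [-0.02,0.031,0.003,0,0,-0.005,1],
  [-0.044,0.067,0.006,-0.001,0.001,-0.01,1],
  [-0.07,0.106,0.009,-0.002,0.002,-0.016,1],
  [-0.097,0.148,0.013,-0.002,0.002,-0.023,1],
  [-0.126,0.191,0.016,-0.003,0.003,-0.029,1],
  [-0.155,0.236,0.02,-0.003,0.004,-0.036,1],
  [-0.184,0.28,0.024,-0.004,0.004,-0.043,1],
  [-0.213,0.324,0.028,-0.004,0.005,-0.05,1],
])

```text
clock: 7.38
eef_pos: [0.4601, -0.1232, 0.2123]
ee_rot: [3.047, 0.0, 0.719]
wrist_force: [0.9, -0.3, -7.1]
gripper_width: 0.0126
grasp_force: 98.3
```

>>> arm_command([
  [-0.032,0.039,0.004,-0.001,0.001,-0.006,1],
  [-0.061,0.075,0.007,-0.001,0.001,-0.012,1],
  [-0.088,0.108,0.01,-0.002,0.002,-0.018,1],
  [-0.112,0.136,0.013,-0.002,0.002,-0.023,1],
  [-0.132,0.16,0.015,-0.002,0.003,-0.027,1],
  [-0.146,0.178,0.017,-0.003,0.003,-0.03,1],
  [-0.156,0.19,0.018,-0.003,0.003,-0.032,1],
  [-0.159,0.194,0.018,-0.003,0.003,-0.032,1],
])

```text
clock: 8.38
eef_pos: [0.4709, -0.3729, 0.2146]
ee_rot: [3.038, -0.001, 0.786]
wrist_force: [-0.4, -0.4, -7.0]
gripper_width: 0.0126
grasp_force: 98.3
```

```bash
python3 - <<'E'
from h import *
s=snapshot("side"); b=cv2.resize(s[165:315,205:355],(600,600),interpolation=3)
cv2.imwrite("pics/p1.png",b); print(ctrl.get_obs()["joint_positions"])
m=[.057,0,.004];c=[.435,-.337]
w=[tcp(m,c+[.08],135,6)+(5,),tcp(m,c+[.07],135,40)+(7,)]
plan(w)
E
```

```text
[-0.8722  0.2124  1.6602  0.0111  1.1652 -0.0918]
[-0.0, -0.001, 0.006, -0.0, -0.0, 0.0, 1] ,
[-0.0, -0.003, 0.021, -0.0, -0.0, 0.0, 1] ,
[-0.0, -0.005, 0.039, -0.0, -0.0, 0.0, 1] ,
[-0.0, -0.007, 0.054, -0.0, -0.0, 0.0, 1] ,
[-0.0, -0.008, 0.06, -0.0, -0.001, 0.0, 1] ,
[-0.0, -0.01, 0.059, -0.016, -0.001, 0.0, 1] ,
[-0.0, -0.018, 0.058, -0.056, -0.001, 0.0, 1] ,
[-0.0, -0.027, 0.056, -0.112, -0.001, 0.0, 1] 

[-0.0, -0.01, -0.004, -0.06, 0.0, -0.0, 1] ,
[-0.0, -0.019, -0.009, -0.116, -0.0, -0.0, 1] ,
[-0.0, -0.025, -0.012, -0.156, 0.0, -0.0, 1] ,
[-0.0, -0.028, -0.013, -0.172, 0.0, 0.0, 1] ,
```

View pics/p1.png

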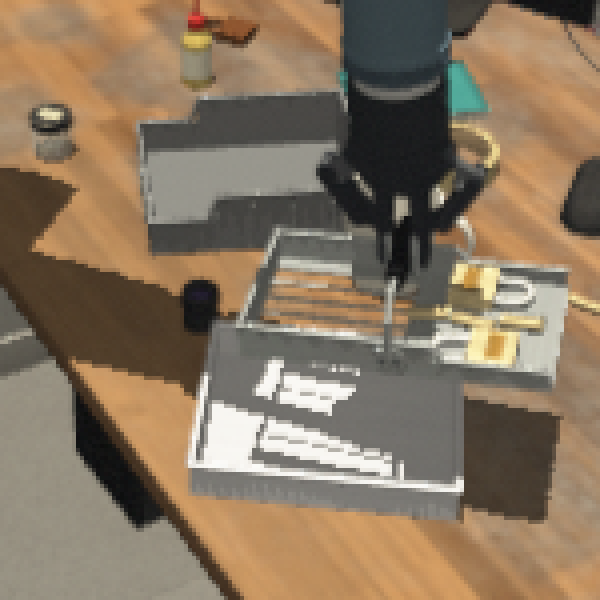

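The sieve is level above the pan with all parts still aboard. Now lower and tilt.

>>> arm_command([
  [0,-0.001,0.006,0,0,0,1],
  [0,-0.003,0.021,0,0,0,1],
  [0,-0.005,0.039,0,0,0,1],
  [0,-0.007,0.054,0,0,0,1],
  [0,-0.008,0.06,0,0,0,1],
  [0,-0.01,0.059,-0.016,0,0,1],
  [0,-0.018,0.058,-0.056,0,0,1],
  [0,-0.027,0.056,-0.112,0,0,1],
])

```text
clock: 9.43
eef_pos: [0.4568, -0.3582, 0.1571]
ee_rot: [2.798, -0.001, 0.787]
wrist_force: [0.2, 0.2, -7.9]
gripper_width: 0.0123
grasp_force: 98.4
```

>>> arm_command([
  [0,-0.01,-0.004,-0.06,0,0,1],
  [0,-0.019,-0.009,-0.116,0,0,1],
  [0,-0.025,-0.012,-0.156,0,0,1],
  [0,-0.028,-0.013,-0.172,0,0,1],
  [0,-0.028,-0.013,-0.172,0,0,1],
  [0,-0.028,-0.013,-0.172,0,0,1],
  [0,-0.028,-0.013,-0.172,0,0,1],
  [0,-0.028,-0.013,-0.172,0,0,1],
])

```text
clock: 10.42
eef_pos: [0.4351, -0.3365, 0.16]
ee_rot: [2.441, -0.001, 0.787]
wrist_force: [-0.6, -0.6, -6.6]
gripper_width: 0.0122
grasp_force: 103.5
```

```bash
python3 - <<'E'
from h import *
s=snapshot("side"); t=snapshot("top")
o=np.zeros((500,800,3),np.uint8)
o[:400,:400]=cv2.resize(s[205:305,235:335],(400,400),interpolation=3)
o[:400,400:]=cv2.resize(t[170:270,305:405],(400,400),interpolation=3)
cv2.imwrite("pics/p2.png",o); x=ctrl.get_obs();print(x["joint_positions"],x["wrist_force"],x["eef_pos"],x["ee_rot"])
for n in("top","side"):
    for k in("plug_1","padlock_1"): print(n,k,[(np.round(r["point"]),round(r["p"],2)) for r in look_for(k,n)])
E
```

```text
[-0.9243 -0.0651  2.2494  0.339   0.2775 -0.434 ] [ 0.2681 -0.4163 -6.3043] [ 0.4349 -0.3362  0.1597] [ 2.4418 -0.0011  0.7871]
top plug_1 []
top padlock_1 [(array([345., 224.]), 0.73), (array([ 91., 239.]), 0.66), (array([179., 150.]), 0.47), (array([305., 232.]), 0.32)]
side plug_1 []
side padlock_1 [(array([263., 170.]), 0.51)]
```

View pics/p2.png

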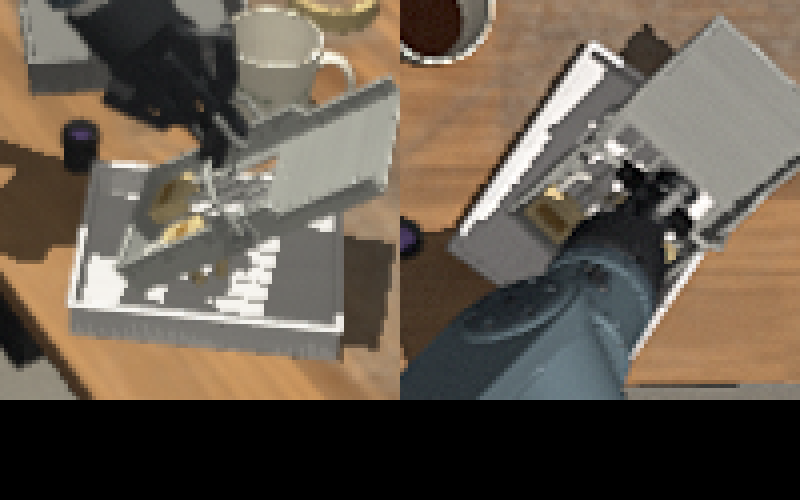

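Both padlocks rest against the end wall and brass bits are visible in the pan below. I'll tilt back near level and raise to count the plugs.

```bash
python3 - <<'E'
from h import *
m=[.057,0,.004];c=[.435,-.337]
plan([tcp(m,c+[.10],135,12)+(7,),tcp(m,[.46,-.30,.16],135,6)+(5,)])
E
```

```text
[-0.0, 0.002, 0.001, 0.013, -0.0, 0.0, 1] ,
[-0.0, 0.009, 0.002, 0.046, -0.0, 0.0, 1] ,
[-0.0, 0.018, 0.005, 0.092, -0.0, 0.0, 1] ,
[-0.0, 0.027, 0.007, 0.142, -0.0, 0.0, 1] ,
[-0.0, 0.036, 0.01, 0.188, -0.001, 0.0, 1] ,
[-0.0, 0.043, 0.011, 0.221, -0.001, 0.0, 1] ,
[-0.0, 0.045, 0.012, 0.234, -0.001, 0.0, 1] ,
[0.004, 0.049, 0.008, 0.239, -0.001, 0.0, 1] 

[0.011, 0.003, -0.014, 0.012, -0.0, 0.0, 1] ,
[0.024, 0.006, -0.03, 0.027, 0.0, 0.0, 1] ,
[0.035, 0.008, -0.043, 0.04, -0.0, 0.0, 1] ,
[0.039, 0.009, -0.049, 0.045, 0.0, 0.0, 1] ,
```

>>> arm_command([
  [0,0.002,0.001,0.013,0,0,1],
  [0,0.009,0.002,0.046,0,0,1],
  [0,0.018,0.005,0.092,0,0,1],
  [0,0.027,0.007,0.142,0,0,1],
  [0,0.036,0.01,0.188,0,0,1],
  [0,0.043,0.011,0.221,0,0,1],
  [0,0.045,0.012,0.234,0,0,1],
  [0.004,0.049,0.008,0.239,0,0,1],
])

```text
clock: 11.72
eef_pos: [0.4675, -0.3631, 0.1843]
ee_rot: [2.944, -0.001, 0.787]
wrist_force: [-0.3, -0.5, -6.5]
gripper_width: 0.0123
grasp_force: 103.1
```

>>> arm_command([
  [0.011,0.003,-0.014,0.012,0,0,1],
  [0.024,0.006,-0.03,0.027,0,0,1],
  [0.035,0.008,-0.043,0.04,0,0,1],
  [0.039,0.009,-0.049,0.045,0,0,1],
  [0.039,0.009,-0.049,0.045,0,0,1],
])

```text
clock: 12.35
eef_pos: [0.4948, -0.335, 0.2352]
ee_rot: [3.035, -0.001, 0.788]
wrist_force: [-0.1, 0.1, -6.1]
gripper_width: 0.0127
grasp_force: 103.1
```

```bash
python3 - <<'E'
from h import *
s=snapshot("side")
cv2.imwrite("pics/p3.png",cv2.resize(s[195:305,235:345],(600,600),interpolation=3)); x=ctrl.get_obs();print(x["joint_positions"],x["wrist_force"],x["eef_pos"],x["ee_rot"])
for n in("side",):
    for k in("plug_1","padlock_1"): print(n,k,[(np.round(r["point"]),round(r["p"],2)) for r in look_for(k,n)])
E
```

```text
[-0.7952  0.1843  1.6518  0.0023  1.2004 -0.0124] [ 0.0375 -0.2235 -6.1301] [ 0.4943 -0.3349  0.2345] [ 3.0365 -0.001   0.7873]
side plug_1 [(array([313., 232.]), 0.3)]
side padlock_1 [(array([278., 220.]), 0.66), (array([263., 172.]), 0.5), (array([282., 230.]), 0.39)]
```

View pics/p3.png

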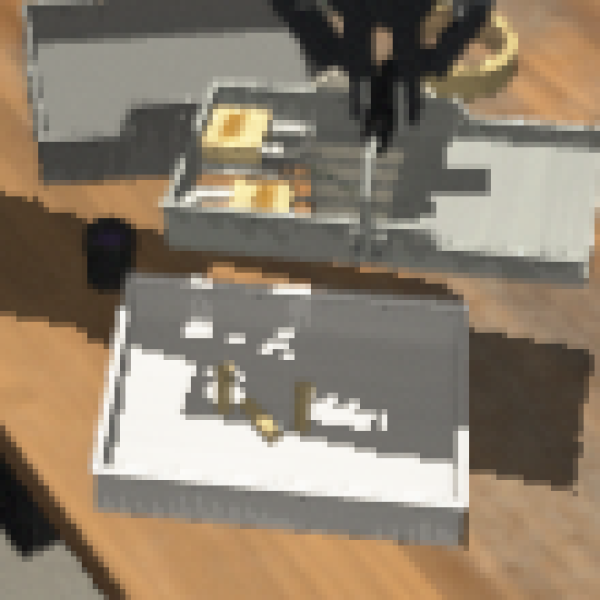

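Three plugs lie in the pan, at crop pixels (225,385), (262,420) and (303,405). Both padlocks are in the sieve at (235,130) and (262,195). Next, the grey bin.

```bash
python3 - <<'E'
from h import *
m=[-.12,0,.004];c=[.523,-.003];y=157.7
for h_,t in((.03,-20),(.035,-42)): print(tcp(m,c+[h_],y,t)[0])
plan([tcp(m,c+[.16],y,6)+(10,),tcp(m,c+[.05],y,-8)+(8,),tcp(m,c+[.035],y,-20)+(6,)])
E
```

```text
[0.4405 0.0308 0.1359]
[0.4832 0.0133 0.1666]
[0.006, -0.009, -0.0, -0.0, 0.0, -0.005, 1] ,
[0.022, -0.034, -0.002, -0.0, 0.002, -0.02, 1] ,
[0.045, -0.071, -0.004, -0.0, 0.004, -0.04, 1] ,
[0.073, -0.116, -0.006, -0.0, 0.007, -0.066, 1] ,
[0.103, -0.165, -0.008, -0.0, 0.01, -0.094, 1] ,
[0.134, -0.214, -0.01, -0.0, 0.012, -0.122, 1] ,
[0.162, -0.259, -0.013, -0.0, 0.015, -0.147, 1] ,
[0.185, -0.296, -0.015, -0.0, 0.017, -0.168, 1] 

[0.024, -0.018, -0.0, -0.0, 0.002, -0.014, 1] ,
[0.032, -0.025, -0.001, -0.0, 0.002, -0.02, 1] ,
[0.032, -0.024, 0.003, 0.005, 0.002, -0.02, 1] ,
[0.032, -0.024, 0.012, 0.018, 0.002, -0.02, 1] ,
[0.032, -0.022, 0.025, 0.037, 0.001, -0.02, 1] ,
[0.032, -0.02, 0.04, 0.058, 0.001, -0.02, 1] ,
[0.033, -0.019, 0.056, 0.08, 0.0, -0.02, 1] ,
[0.033, -0.018, 0.069, 0.098, -0.0, -0.02, 1] 

[-0.0, 0.003, 0.009, 0.013, -0.0, 0.0, 1] ,
[-0.0, 0.004, 0.012, 0.018, -0.0, 0.0, 1] ,
[0.0, 0.005, 0.012, 0.026, 0.0, 0.0, 1] ,
[-0.0, 0.009, 0.01, 0.044, 0.0, 0.0, 1] ,
[-0.0, 0.014, 0.008, 0.068, 0.0, 0.0, 1] ,
[0.0, 0.018, 0.006, 0.092, 0.0, 0.0, 1] ,
[-0.0, 0.022, 0.005, 0.111, 0.0, 0.0, 1] ,
[-0.0, 0.023, 0.004, 0.118, 0.0, 0.0, 1]
```

>>> arm_command([
  [0.006,-0.009,0,0,0,-0.005,1],
  [0.022,-0.034,-0.002,0,0.002,-0.02,1],
  [0.045,-0.071,-0.004,0,0.004,-0.04,1],
  [0.073,-0.116,-0.006,0,0.007,-0.066,1],
  [0.103,-0.165,-0.008,0,0.01,-0.094,1],
  [0.134,-0.214,-0.01,0,0.012,-0.122,1],
  [0.162,-0.259,-0.013,0,0.015,-0.147,1],
  [0.185,-0.296,-0.015,0,0.017,-0.168,1],
])

```text
clock: 13.5
eef_pos: [0.4142, 0.007, 0.2187]
ee_rot: [3.036, -0.0, 1.143]
wrist_force: [0.7, -0.1, -6.5]
gripper_width: 0.0123
grasp_force: 103.3
```

>>> arm_command([
  [0.024,-0.018,0,0,0.002,-0.014,1],
  [0.032,-0.025,-0.001,0,0.002,-0.02,1],
  [0.032,-0.024,0.003,0.005,0.002,-0.02,1],
  [0.032,-0.024,0.012,0.018,0.002,-0.02,1],
  [0.032,-0.022,0.025,0.037,0.001,-0.02,1],
  [0.032,-0.02,0.04,0.058,0.001,-0.02,1],
  [0.033,-0.019,0.056,0.08,0,-0.02,1],
  [0.033,-0.018,0.069,0.098,0,-0.02,1],
])

```text
clock: 14.5
eef_pos: [0.4203, 0.0378, 0.1472]
ee_rot: [-3.039, 0.001, 1.18]
wrist_force: [0.3, 0.7, -6.2]
gripper_width: 0.0125
grasp_force: 103.3
```

>>> arm_command([
  [0,0.003,0.009,0.013,0,0,1],
  [0,0.004,0.012,0.018,0,0,1],
  [0,0.005,0.012,0.026,0,0,1],
  [0,0.009,0.01,0.044,0,0,1],
  [0,0.014,0.008,0.068,0,0,1],
  [0,0.018,0.006,0.092,0,0,1],
  [0,0.022,0.005,0.111,0,0,1],
  [0,0.023,0.004,0.118,0,0,1],
])

```text
clock: 15.5
eef_pos: [0.4415, 0.0302, 0.1425]
ee_rot: [-2.795, 0.0, 1.182]
wrist_force: [0.3, 0.2, -6.4]
gripper_width: 0.0125
grasp_force: 103.3
```

```bash
python3 - <<'E'
from h import *
for i in range(3):
  for n in("top","side"):
    snapshot(n)
    if i!=1: print(n,[(np.round(r["point"]),round(r["p"],2)) for r in look_for("padlock_1",n)])
x=ctrl.get_obs();print(x["clock"],x["wrist_force"],x["wrist_torque"],x["eef_pos"],x["ee_rot"])
m=[-.12,0,.004];c=[.523,-.003];y=157.7
for q in [m,[.1,0,.01],[0,0,.01]]:
    S=sieve_R(y,-20);P=np.array(c+[.035])+S@(np.array(q)-m);print(q,proj("top",P),proj("side",P))
plan([tcp(m,c+[.035],y,-27)+(4,)])
plan([tcp(m,c+[.035],y,-42)+(8,)])
E
```

```text
top [(array([ 88., 239.]), 0.59), (array([179., 150.]), 0.5)]
side [(array([234., 201.]), 0.73), (array([212., 189.]), 0.55), (array([262., 171.]), 0.45)]
top [(array([180., 148.]), 0.72), (array([ 92., 238.]), 0.53), (array([266., 216.]), 0.25)]
side [(array([183., 162.]), 0.64), (array([265., 172.]), 0.55), (array([212., 191.]), 0.43)]
16.0 [ 0.0972  0.0959 -7.3332] [-0.2642 -0.8774  0.0294] [0.4404 0.0308 0.1424] [-2.7945  0.0004  1.1827]
[-0.12, 0, 0.004] [np.float64(257.98312574249195), np.float64(196.44445103616883)] [np.float64(259.57129412672214), np.float64(207.23944557794974)]
[0.1, 0, 0.01] [np.float64(235.52085786167225), np.float64(253.0646122202899)] [np.float64(207.59002195848925), np.float64(193.800601286653)]
[0, 0, 0.01] [np.float64(246.24931136289118), np.float64(226.0049352888849)] [np.float64(231.92436465758013), np.float64(199.48513144954367)]
[0.0, 0.002, -0.002, 0.009, 0.0, 0.0, 1] ,
[0.0, 0.005, -0.006, 0.03, 0.0, 0.0, 1] ,
[0.0, 0.008, -0.011, 0.05, 0.0, 0.0, 1] ,
[0.0, 0.01, -0.013, 0.059, 0.0, 0.0, 1] ,
[-0.0, 0.002, -0.002, 0.008, 0.0, 0.0, 1] ,
[-0.0, 0.006, -0.006, 0.029, 0.0, 0.0, 1] ,
[-0.0, 0.011, -0.012, 0.058, 0.0, 0.0, 1] ,
[-0.0, 0.018, -0.019, 0.092, 0.0, 0.0, 1] ,
[-0.0, 0.024, -0.026, 0.126, 0.0, 0.0, 1] ,
[-0.0, 0.03, -0.032, 0.156, 0.0, 0.0, 1] ,
[-0.0, 0.034, -0.037, 0.176, 0.0, 0.0, 1] ,
[-0.0, 0.035, -0.038, 0.184, 0.0, 0.0, 1]
```

>>> arm_command([
  [0,0.002,-0.002,0.009,0,0,1],
  [0,0.005,-0.006,0.03,0,0,1],
  [0,0.008,-0.011,0.05,0,0,1],
  [0,0.01,-0.013,0.059,0,0,1],
  [0,0.01,-0.013,0.059,0,0,1],
  [0,0.01,-0.013,0.059,0,0,1],
  [0,0.01,-0.013,0.059,0,0,1],
])

```text
clock: 16.88
eef_pos: [0.4529, 0.0257, 0.1513]
ee_rot: [-2.67, 0.0, 1.183]
wrist_force: [0.9, 0.2, -3.1]
gripper_width: 0.0127
grasp_force: 104.4
```

```bash
python3 - <<'E'
from h import *
for i in range(2):
  for n in("top","side"):
    im=snapshot(n); cv2.imwrite(f"pics/q{n}.png",im)
    print(n,[(np.round(r["point"]),round(r["p"],2)) for r in look_for("padlock_1",n)])
  x=ctrl.get_obs();print(x["clock"],x["wrist_force"],x["wrist_torque"])
m=[-.12,0,.004];c=[.523,-.003];y=157.7
plan([tcp(m,c+[.035],y,-42)+(6,)])
E
```

```text
top [(array([180., 152.]), 0.55), (array([277., 189.]), 0.53), (array([ 92., 239.]), 0.43)]
side [(array([265., 172.]), 0.59), (array([184., 162.]), 0.37)]
17.075 [ 0.6814 -0.1529 -2.6003] [-0.157  -0.4298  0.0348]
top [(array([225., 234.]), 0.63), (array([280., 193.]), 0.54), (array([182., 150.]), 0.5), (array([ 92., 239.]), 0.49)]
side [(array([268., 206.]), 0.62)]
17.275 [-0.373   0.2206 -1.7802] [-0.1098 -0.4559  0.0426]
[0.0, 0.002, -0.002, 0.009, 0.0, 0.0, 1] ,
[0.0, 0.006, -0.007, 0.032, 0.0, 0.0, 1] ,
[0.0, 0.011, -0.014, 0.063, 0.0, 0.0, 1] ,
[0.0, 0.016, -0.021, 0.093, 0.0, 0.0, 1] ,
[0.0, 0.02, -0.026, 0.116, 0.0, 0.0, 1] ,
[0.0, 0.022, -0.028, 0.125, 0.0, 0.0, 1] ,
```

>>> arm_command([
  [0,0.002,-0.002,0.009,0,0,1],
  [0,0.006,-0.007,0.032,0,0,1],
  [0,0.011,-0.014,0.063,0,0,1],
  [0,0.016,-0.021,0.093,0,0,1],
  [0,0.02,-0.026,0.116,0,0,1],
  [0,0.022,-0.028,0.125,0,0,1],
  [0,0.022,-0.028,0.125,0,0,1],
  [0,0.022,-0.028,0.125,0,0,1],
])

```text
clock: 18.27
eef_pos: [0.483, 0.0134, 0.166]
ee_rot: [-2.409, 0.0, 1.183]
wrist_force: [0.1, 0.4, -2.6]
gripper_width: 0.0129
grasp_force: 104.5
```

```bash
python3 - <<'E'
from h import *
for n in("top","side"):
    im=snapshot(n); cv2.imwrite(f"pics/r{n}.png",im)
    print(n,[(np.round(r["point"]),round(r["p"],2),onz(n,r["point"],.01)) for r in look_for("padlock_1",n)])
x=ctrl.get_obs();print(x["clock"],x["wrist_force"],x["wrist_torque"],x["eef_pos"])
m=[-.12,0,.004];c=[.523,-.003];y=157.7
# retreat: up/back along the sieve, level, then to the start place
u=np.array([np.cos(np.radians(y)),np.sin(np.radians(y)),0])
a=tcp(m,np.array(c+[.09])+.03*u,y,-42); b=tcp(m,np.array(c+[.15])+.03*u,y,0); d=tcp([0,0,0],[.45,.336,.14],124,0)
print(d[0]);plan([a+(5,),b+(7,),d+(12,)])
E
```

```text
top [(array([ 91., 240.]), 0.76, array([0.3843, 0.5704, 0.01  ])), (array([180., 149.]), 0.45, array([0.6971, 0.2677, 0.01  ]))]
side [(array([183., 162.]), 0.58, array([0.3995, 0.5411, 0.01  ])), (array([269., 206.]), 0.54, array([0.5773, 0.0158, 0.01  ]))]
18.475 [-0.548   0.2679 -2.3254] [-0.2335 -0.6401  0.0243] [0.4831 0.0134 0.1663]
[0.45  0.336 0.213]
[-0.0, -0.006, -0.002, 0.0, 0.0, 0.0, 1] ,
[-0.0, -0.021, -0.008, 0.0, 0.0, 0.0, 1] ,
[-0.0, -0.038, -0.014, 0.0, 0.0, 0.0, 1] ,
[-0.0, -0.053, -0.019, 0.0, 0.0, 0.0, 1] ,
[-0.0, -0.059, -0.021, 0.0, 0.0, 0.0, 1] ,
[-0.0, -0.062, -0.018, -0.019, 0.0, 0.0, 1] ,
[-0.0, -0.07, -0.011, -0.069, 0.0, 0.0, 1] ,
[0.0, -0.081, -0.0, -0.137, 0.0, 0.0, 1] 

[0.0, -0.015, 0.008, -0.074, 0.0, 0.0, 1] ,
[0.0, -0.028, 0.014, -0.143, 0.0, 0.0, 1] ,
[0.0, -0.038, 0.02, -0.193, -0.0, -0.0, 1] ,
[0.0, -0.042, 0.022, -0.212, 0.0, 0.0, 1] ,
[0.006, -0.042, 0.022, -0.212, 0.001, 0.005, 1] ,
[0.021, -0.044, 0.023, -0.212, 0.005, 0.02, 1] ,
[0.045, -0.048, 0.025, -0.212, 0.01, 0.043, 1] ,
[0.074, -0.052, 0.028, -0.212, 0.016, 0.072, 1] 

[0.032, -0.01, 0.001, 0.0, 0.0, 0.033, 1] ,
[0.066, -0.021, 0.001, 0.0, 0.0, 0.068, 1] ,
[0.1, -0.032, 0.002, 0.0, 0.0, 0.102, 1] ,
[0.133, -0.043, 0.003, 0.0, 0.0, 0.135, 1] ,
[0.161, -0.052, 0.004, 0.0, 0.0, 0.164, 1] ,
[0.184, -0.059, 0.004, 0.0, 0.0, 0.187, 1] ,
[0.199, -0.064, 0.004, 0.0, 0.0, 0.202, 1] ,
[0.204, -0.066, 0.004, 0.0, 0.0, 0.208, 1]
```

The wrist load is 2.6 N, the weight of the empty sieve, so both padlocks are out. Retreat and return the sieve to its original spot.

>>> arm_command([
  [0,-0.006,-0.002,0,0,0,1],
  [0,-0.021,-0.008,0,0,0,1],
  [0,-0.038,-0.014,0,0,0,1],
  [0,-0.053,-0.019,0,0,0,1],
  [0,-0.059,-0.021,0,0,0,1],
  [0,-0.062,-0.018,-0.019,0,0,1],
  [0,-0.07,-0.011,-0.069,0,0,1],
  [0,-0.081,0,-0.137,0,0,1],
])

```text
clock: 19.48
eef_pos: [0.4274, 0.0359, 0.2195]
ee_rot: [-2.7, 0.0, 1.182]
wrist_force: [0.2, 0.0, -1.5]
gripper_width: 0.0121
grasp_force: 104.5
```

>>> arm_command([
  [0,-0.015,0.008,-0.074,0,0,1],
  [0,-0.028,0.014,-0.143,0,0,1],
  [0,-0.038,0.02,-0.193,0,0,1],
  [0,-0.042,0.022,-0.212,0,0,1],
  [0.006,-0.042,0.022,-0.212,0.001,0.005,1],
  [0.021,-0.044,0.023,-0.212,0.005,0.02,1],
  [0.045,-0.048,0.025,-0.212,0.01,0.043,1],
  [0.074,-0.052,0.028,-0.212,0.016,0.072,1],
])

```text
clock: 20.48
eef_pos: [0.4014, 0.1275, 0.2171]
ee_rot: [-3.14, 0.002, 1.026]
wrist_force: [2.0, -0.6, -2.3]
gripper_width: 0.0125
grasp_force: 104.6
```

>>> arm_command([
  [0.032,-0.01,0.001,0,0,0.033,1],
  [0.066,-0.021,0.001,0,0,0.068,1],
  [0.1,-0.032,0.002,0,0,0.102,1],
  [0.133,-0.043,0.003,0,0,0.135,1],
  [0.161,-0.052,0.004,0,0,0.164,1],
  [0.184,-0.059,0.004,0,0,0.187,1],
  [0.199,-0.064,0.004,0,0,0.202,1],
  [0.204,-0.066,0.004,0,0,0.208,1],
])

```text
clock: 21.48
eef_pos: [0.4495, 0.3366, 0.2121]
ee_rot: [-3.141, 0.003, 0.594]
wrist_force: [0.9, -0.0, -2.3]
gripper_width: 0.0124
grasp_force: 104.5
```

```bash
python3 - <<'E'
from h import *
for n in("top","side"):
    im=snapshot(n)
    for k in("padlock_1","plug_1"): print(n,k,[(np.round(r["point"]),round(r["p"],2),onz(n,r["point"],.01)) for r in look_for(k,n)])
x=ctrl.get_obs();print(x["clock"],x["wrist_force"],x["eef_pos"],x["ee_rot"])
d=tcp([0,0,0],[.45,.336,.002],124,0)
plan([d+(8,)])
E
```

```text
top padlock_1 [(array([255., 184.]), 0.71, array([0.5704, 0.0072, 0.01  ])), (array([183., 148.]), 0.55, array([0.7006, 0.2589, 0.01  ])), (array([275., 188.]), 0.51, array([ 0.554 , -0.0636,  0.01  ]))]
top plug_1 [(array([353., 224.]), 0.51, array([ 0.4243, -0.3326,  0.01  ]))]
side padlock_1 [(array([262., 172.]), 0.51, array([0.6927, 0.2725, 0.01  ])), (array([268., 205.]), 0.5, array([0.5802, 0.0216, 0.01  ])), (array([181., 165.]), 0.47, array([0.3828, 0.522 , 0.01  ]))]
side plug_1 []
21.775 [-0.7235  0.3127 -2.1059] [0.4494 0.3352 0.213 ] [-3.1415  0.0018  0.5933]
[0.0, -0.0, 0.006, -0.0, 0.0, -0.0, 1] ,
[0.0, -0.0, 0.022, -0.0, 0.0, -0.0, 1] ,
[0.0, -0.0, 0.044, -0.0, 0.0, -0.0, 1] ,
[0.001, -0.0, 0.069, -0.0, 0.0, -0.0, 1] ,
[0.001, -0.0, 0.094, -0.0, 0.001, -0.0, 1] ,
[0.001, -0.0, 0.116, -0.0, 0.001, -0.0, 1] ,
[0.001, -0.0, 0.132, -0.0, 0.001, -0.0, 1] ,
[0.001, -0.0, 0.138, -0.0, 0.001, -0.0, 1]
```

Both padlocks are in the bin. Set the sieve down gently, checking for contact.

>>> arm_command([
  [0,0,0.006,0,0,0,1],
  [0,0,0.022,0,0,0,1],
  [0,0,0.044,0,0,0,1],
  [0,0,0.069,0,0,0,1],
  [0,0,0.094,0,0,0,1],
  [0,0,0.116,0,0,0,1],
  [0,0,0.132,0,0,0,1],
  [0,0,0.136,0,0,0,1],
])

```text
clock: 22.78
eef_pos: [0.4484, 0.3352, 0.0756]
ee_rot: [-3.141, 0.004, 0.594]
wrist_force: [-0.8, -0.6, 0.8]
gripper_width: 0.0122
grasp_force: 104.8
```

>>> arm_command([
  [0,0,0.001,0,0,0,1],
  [0,0,0.002,0,0,0,1],
  [0,0,0.003,0,0,0,1],
])

```text
clock: 23.15
eef_pos: [0.45, 0.3361, 0.0752]
ee_rot: [3.142, -0.001, 0.594]
wrist_force: [-1.7, 1.4, 2.0]
gripper_width: 0.0124
grasp_force: 105.1
```

>>> arm_command([
  [0,0,0,0,0,0,0.6],
  [0,0,0,0,0,0,0],
  [0,0,0,0,0,0,-0.6],
  [0,0,0,0,0,0,-1],
  [0,0,0,0,0,0,-1],
  [0,0,0,0,0,0,-1],
  [0,0,-0.01,0,0,0,-1],
  [0,0,-0.03,0,0,0,-1],
])

```text
clock: 24.15
eef_pos: [0.4488, 0.3354, 0.1042]
ee_rot: [-3.141, 0.003, 0.594]
wrist_force: [-0.1, -0.4, -0.1]
gripper_width: 0.0853
grasp_force: 0.0
```

>>> arm_command([
  [0,0,-0.04,0,0,0,-1],
  [0,0,-0.09,0,0,0,-1],
  [0,0,-0.14,0,0,0,-1],
  [0,-0.05,-0.19,0,0,0,-1],
  [0,-0.1,-0.19,0,0,0,-1],
  [0,-0.15,-0.19,0,0,0,-1],
  [0,-0.18,-0.19,0,0,0,-1],
  [0,-0.18,-0.19,0,0,0,-1],
])

```text
clock: 25.15
eef_pos: [0.3473, 0.4864, 0.2948]
ee_rot: [-3.141, 0.001, 0.597]
wrist_force: [-0.3, -0.0, 0.8]
gripper_width: 0.0854
grasp_force: 0.0
```

```bash
python3 - <<'E'
from h import *
t=snapshot("top");s=snapshot("side")
o=np.zeros((580,800,3),np.uint8)
o[:300]=cv2.resize(t[120:270,80:400],(800,375),interpolation=3)[:300] if 0 else cv2.resize(t[140:260,80:400],(800,300),interpolation=3)
o[300:]=cv2.resize(s[160:300,165:335],(800,659),interpolation=3)[:280] if 0 else cv2.resize(s[160:300,130:530],(800,280),interpolation=3)
cv2.imwrite("pics/end.png",o)
print(ctrl.get_obs()["clock"],ctrl.get_obs()["wrist_force"])
E
```

```text
25.25 [1.0939 0.6674 0.1999]
```

View pics/end.png

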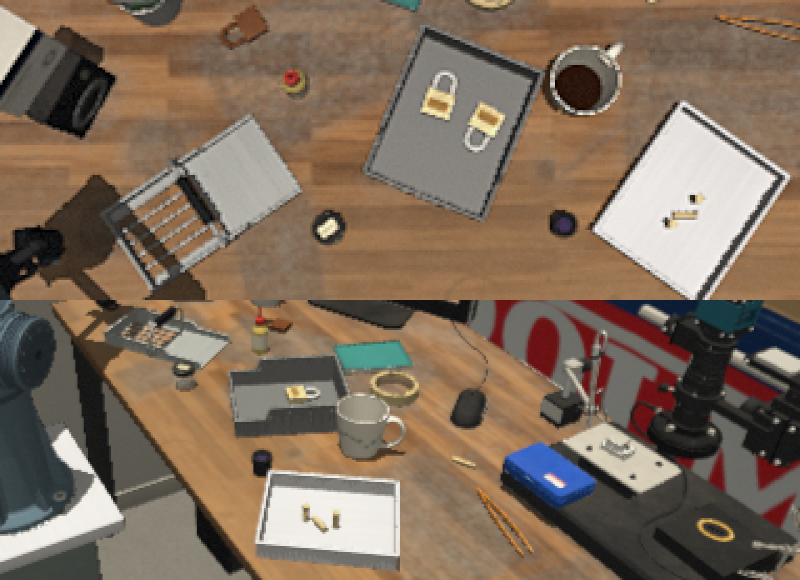

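In the final picture, three plugs are in the pan at about (685,212), and both padlocks are in the bin at (440,97) and (485,125). The empty sieve stands upright at (205,205), and the bystanders have not moved.

```bash
python3 -c "
from plant import ctrl; print(ctrl.close_job())"
```

```text
the job is handed in; nothing more can be done
None
```

The job is handed in: the three plugs are in the pan, both padlocks are in the grey bin, the empty sieve is upright on bare desk, and the bottle, mug, jar and eyepiece look undisturbed; it took about 25 s of the 56 s allowed.

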